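# Raise the guard window of the soil test rig to its mark

## Robot

A 6-joint arm with a two-finger parallel gripper is mounted at the origin on the work surface. World frame = base frame: x ahead of the robot, y to its left, z up, the work surface at z = 0. Lengths are in m, angles in rad, forces in N, time in s.
With the tool pointing down it reaches from about 0.3 to 0.875 m from the base axis. Payload 6.4 kg.
Tool frame: the origin (TCP) lies on the mounting face of the last link; the fingertips stand 173 mm ahead of it and the grasp point (between the pads) lies 155 mm ahead of it (ctrl.grip_point_offset is the distance from the TCP to the grasp point, in m); z points along the fingers, y is the line along which they close (so a half turn about z gives the same grasp; the last joint's range is limited). The gripper opens to 85 mm and grips with 20 to 120 N. Pads are 22 mm wide; open, the fingers measure 114 mm over their backs; the gripper's body (76 mm by 85 mm) begins 54 mm behind the grasp point. The pads swing forward as they close: fully open they stand 13 mm farther back than shut.
Start: joints at [-1.531, 0.181, 1.607, -0, 1.354, -0.206], TCP at [0.14, -0.558, 0.405] pointing down, gripper open.
Joint ranges: [-2.99, 2.99], [-0.89, 2.07], [0.3, 2.58], [-1.14, 4.28], [0, 2.63], [-3.12, 3.12]. Speed limits (rad/s): [2.57, 2.57, 3.01, 3.14, 3.14, 3.14].

## Interface

Orientations are given as a unit quaternion [w, x, y, z].
In Python, from bench import status, imaging, ctrl, models gives the robot as it stands.
- The arm moves only by the tool send_rows, never from a script. Its argument "commands" is a list that holds one entry, the list of rows, each a list of 6 numbers: the shift along the tool's x, y, z normalised to -1 to 1, where 1 is 3 cm, then the turn, a rotation vector about the tool's x, y, z normalised to -1 to 1, where 1 is 0.1 rad. A call has 1 to 8 rows; each row shifts and turns the commanded pose from where the row before left it, along the tool's axes as they then stand; what a row does not reach is not made up. A row lasts 1/12 s, in which the tool goes at most 41.7 mm and 7.16 degrees, less where a joint would pass 70% of its speed; a pose out of reach is approached as far as the arm can. A call with a number of a shift or a turn outside -1 to 1 is refused whole. A call with a gripper value outside its range is refused whole. "jaw" is the opening, from 0 (shut) to 1 (fully open), set as the call begins (left out, the last holds). The fingers move at their own pace and stop on an object; the grip force is fixed at half the most. Time passes only in rows, so rows that do not move let the fingers close. It gives the time, the measured TCP pose, the force, the opening and the grip force at its end, in the units of the state.
- status.get_obs(): the state, without advancing time (a new reading comes with each control period).
- imaging.camera(name): name is "scene" or "top" or "wrist"; returns a dict with "image" (480x640x3 uint8, blue, green, red), "depth" (480x640 float32, m along the optical axis (not along the pixel's ray), 0 where there is no reading), "mtx" (3x3 intrinsics, pixels), "k1" (the pictures are not rectified: a ray, as slopes to the right and down, at radius r is drawn at 1 + k1 r^2 times it, then the intrinsics apply), "pose" (4x4, takes a point from camera to world coordinates). Camera axes: x right, y down, z forward; pixel columns grow to the right and rows downward; lengths in m; the calibration is good to about 2 mm. A picture is of the moment at which its call begins.
- ctrl.hand_in(): hands the job in; it is judged then, once.
Trained networks look in a picture, given as the dict that the camera call returned (one of the last four; its "shot" number tells which), for a name from the list of things; names that differ only in an ending like _2 or _b are one class to them, and where a whole thing is asked for, a point or a joint stands for the part that bears it (a point fixed in the world has none). Each returns a list of dicts, best first, with "confidence" (0 to 1); they miss things now and then, are a little off and sometimes report something else, mostly with a low value. They report only what shows in the picture. A call takes as long as a camera call.
- models.recognise(picture, name): "centre" ([column, row] in pixels, amid what is visible of it).
- models.regions_of(picture, name): "region" (480x640 bool, what is visible of it) and "centre" ([column, row] in pixels, amid what is visible of it).
The state is a dict: "time_s": time; "q": joint angles; "dq": joint speeds; "joint_efforts": joint torques, N m; "eef_pos": TCP position; "eef_rot": TCP orientation; "wrist_force": force on the tool from outside, world axes, zero at the start; "torque": the same for the moment, N m; "opening": opening from 0.0 (shut) to 1.0 (fully open); "grasp_force": force on a finger pad.
Only numpy, scipy, OpenCV 4.12 (cv2) and the standard library are available. Lean on these libraries where they do the work, as an engineer would, in place of code of your own. Each camera call takes 0.05 s, during which the arm holds its last target. There are 200 camera calls.

## Task

Push the clear guard window of the soil test rig up with the fingertips from beneath its metal lip, until the end of the lip is level with the pointer of the clip on the far post, then take the hand away and leave the window standing there. Only push: do not pinch the lip between the fingers, do not shift the clip, and leave the tins, jar and other small things where they are.

Things in the scene. Friction and masses are not known exactly. Their poses are not given: they have to be found in the camera images.
- guard: Fixed test rig with guard frame. Origin on the table midway between its front post feet; x level into the rig, square to the lip (the window faces the robot's left, so x is towards world -y, give or take 16 degrees), y along the lip away from the robot, z up. Two 24 mm square posts at y = +-125 mm, 460 mm long, lean back (to +x) by 25 degrees; the window slides along them. Inside, from x = 140 mm: plinth, test cell.
- sash (a joint): How far the window has slid up along the leaning posts, in m: 0 at its lower stop, 0.225 at its upper stop. Counterweights in the hollow posts nearly balance its weight and friction does the rest, so it stays where it is left; pushing it up or down along the posts takes 3 to 8 N.
- lip_edge (a point): Middle of the lower front edge of the window's lip; moves with it; 90 to 130 mm above the table at the start. Axes: z up along the leaning posts (the sliding direction), x square to the window, into the rig (25 degrees below level), y along the lip, away from the robot. The lip's flat underside runs from this edge 44 mm along +x to the window and faces -z; the opening below it is free.
- lip_end (a point): Centre of the lip's end farther from the robot, half-way up its 18 mm thickness (9 mm above its underside) and 30 mm out from the window's mid-plane; moves with the window. Axes as for lip_edge.
- pointer (a point): Tip of the flat steel pointer blade (4 mm thick, 12 mm wide), which sticks out from a dark clip (24 mm tall, clamped on the post farther from the robot) towards the lip's end, 5 mm clear of it, so the lip passes freely. It marks the height. Axes as for lip_edge: the lip is level with it when lip_end has z = 0 in this frame. The lip starts 55 to 182 mm below it along the posts.
- lip: The lip: aluminium bar along the bottom of the clear 5 mm window, 200 mm long (y), 18 mm thick (z), its front 44 mm out from the window's mid-plane, square to it. This body is its lower 13 mm with the underside. Origin mid-length, on the window's mid-plane, half-way up the 18 mm. Axes as for lip_edge.
- lip_top: The top 5 mm of the lip, all along it. Origin as for lip.
- tin_a: Bystander: lidded aluminium moisture tin, 55 mm across, 40 mm tall, standing near the post farther from the robot, in front of the window. Origin under its centre.
- tin_b: Bystander: lidded aluminium moisture tin, 63 mm across, 34 mm tall, on the table to the robot's right of the rig. Origin under its centre.
- weight: Bystander: small brass balance weight with a knob, 44 mm across, 43 mm tall, near the post nearer the robot, in front of the window. Origin under its centre.
- cutter: Bystander: steel ring, 64 mm across, 25 mm tall, on the table behind the window plane, in the half farther from the robot. Origin under its centre.
- jar: Bystander: glass sample jar, 48 mm across, 60 mm tall, on the table behind the window plane, in the half nearer the robot. Origin under its centre.
- spatula: Bystander: spatula lying flat on the table, to the robot's left of the rig.

How it is judged:
By the outcome, as a careful person would: the job done as asked, in the order asked, and still so for the second after the job is handed in, with the robot touching nothing.
It also fails if it takes over 48 s, if anything falls off the work surface, if the arm or the gripper's body presses on something with over 40 N, if the wrist force passes 120 N, or if a joint passes its speed limit or range.

## Working session

There is one attempt and no reset: what is moved stays moved. The work goes in short steps, Python scripts to look and compute and a tool call to move; the robot and the scene stay as the last step left them, time stands still between calls to the robot, and variables do not carry over. Pictures are saved under pics/ and viewed, at most 10 in all, crops included, and the job is handed in when it is done.

Besides the shell and the picture viewer there is one more tool, called after "Call:" in YAML: its name, and indented under it one key for each argument. send_rows: Moves the arm, as the interface text tells. Its arguments: {"type":"object","properties":{"commands":{"type":"array"},"jaw":{"type":"number"}},"required":["commands"]}

```bash
mkdir -p pics; cat > h.py <<'E'
import numpy as np, cv2
from bench import status, imaging, ctrl, models
from scipy.spatial.transform import Rotation as R
def ray(p,uv):
    uv=np.array(uv,float).reshape(-1,1,2)
    return cv2.undistortPoints(uv,p['mtx'],np.array([p['k1'],0,0,0.])).reshape(-1,2)
def pts(p,uv):
    uv=np.array(uv).reshape(-1,2); d=p['depth'][uv[:,1].astype(int),uv[:,0].astype(int)]
    r=ray(p,uv); c=np.c_[r*d[:,None],d]
    return (c@p['pose'][:3,:3].T+p['pose'][:3,3])[d>0]
E
python3 - <<'E'
from h import *
s=status.get_obs(); print({k:np.round(s[k],3) for k in s})
for n in ['scene','top','wrist']:
    p=imaging.camera(n); cv2.imwrite(f'pics/{n}0.png',p['image']); print(n,p['mtx'].round(1).tolist(),p['k1'],p['pose'].round(3).tolist())
    for t in ['lip','lip_end','pointer','guard','tin_a','weight','jar','cutter']:
        try:
            r=models.recognise(p,t)[:2]; print(t,[(np.round(a['centre']).tolist(),round(a['confidence'],2),pts(p,[a['centre']]).round(3).tolist()) for a in r])
        except Exception as e: print(t,e)
E
```

```text
{'time_s': np.float64(0.0), 'q': array([-1.531,  0.182,  1.608, -0.   ,  1.354, -0.206]), 'dq': array([0.002, 0.   , 0.   , 0.001, 0.   , 0.002]), 'joint_efforts': array([ 2.0000e-03, -4.4486e+01, -3.5133e+01, -0.0000e+00,  9.0000e-03,
       -0.0000e+00]), 'eef_pos': array([ 0.14 , -0.557,  0.404]), 'eef_rot': array([-0.001,  0.992,  0.123,  0.   ]), 'wrist_force': array([-0.228, -0.161,  0.001]), 'torque': array([0.069, 0.067, 0.02 ]), 'grasp_force': np.float64(0.0), 'opening': np.float64(0.999)}
scene [[438.2, 0.0, 323.7], [0.0, 438.2, 245.5], [0.0, 0.0, 1.0]] 0.0018270168359492088 [[0.899, 0.415, -0.137, 0.704], [0.437, -0.849, 0.297, -0.275], [0.006, -0.327, -0.945, 1.0], [0.0, 0.0, 0.0, 1.0]]
lip []
lip_end [([330.0, 192.0], 0.86, [[0.534, 0.118, 0.122]])]
pointer [([388.0, 208.0], 0.82, [[0.67, 0.095, 0.216]]), ([331.0, 189.0], 0.16, [[0.533, 0.125, 0.125]])]
guard [([311.0, 251.0], 0.64, [[0.567, -0.04, 0.185]]), ([330.0, 190.0], 0.52, [[0.531, 0.124, 0.121]])]
tin_a [([211.0, 436.0], 0.89, [[0.536, -0.438, 0.033]]), ([382.0, 190.0], 0.88, [[0.63, 0.219, 0.036]])]
weight [([2
[... 430 characters left out ...]
7.0], 0.25, [[0.63, 0.223, 0.04]])]
pointer [([270.0, 181.0], 0.78, [[0.667, 0.09, 0.221]])]
guard [([316.0, 241.0], 0.55, [[0.573, 0.006, 0.028]])]
tin_a [([505.0, 256.0], 0.73, [[0.532, -0.436, 0.033]]), ([222.0, 217.0], 0.72, [[0.631, 0.223, 0.038]])]
weight [([229.0, 311.0], 0.61, [[0.415, 0.204, 0.043]])]
jar [([295.0, 283.0], 0.41, [[0.472, 0.043, 0.217]])]
cutter [([294.0, 236.0], 0.51, [[0.586, 0.058, 0.027]])]
wrist [[343.1, 0.0, 317.5], [0.0, 343.1, 242.8], [0.0, 0.0, 1.0]] -0.0320751728199297 [[0.244, -0.923, -0.298, 0.218], [-0.97, -0.232, -0.075, -0.538], [-0.0, 0.307, -0.952, 0.374], [0.0, 0.0, 0.0, 1.0]]
lip []
lip_end []
pointer []
guard []
tin_a []
weight []
jar []
cutter []
```

```bash
python3 - <<'E'
import cv2,numpy as np
a=cv2.imread('pics/scene0.png')[100:330,220:480]; b=cv2.imread('pics/top0.png')[130:370,180:400]
cv2.imwrite('pics/c.png',np.hstack([cv2.resize(a,(400,354)),cv2.resize(b,(400,354))]))
a=cv2.imread('pics/scene0.png')[140:290,270:430];cv2.imwrite('pics/d.png',cv2.resize(a,None,fx=4,fy=4,interpolation=2)[:600])
E
```

```text
(no output)
```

View pics/scene0.png

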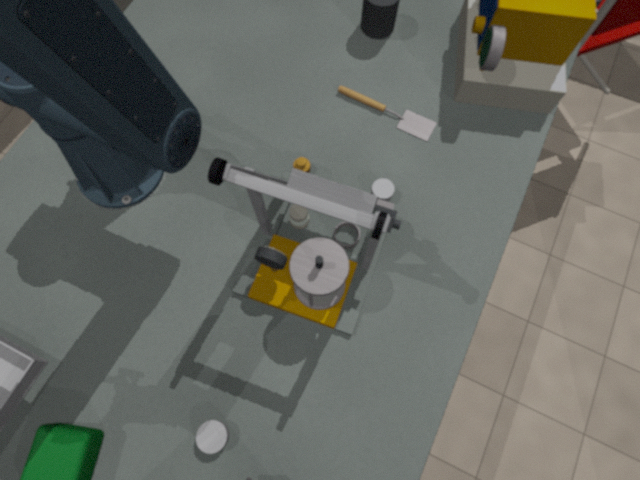

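View pics/d.png

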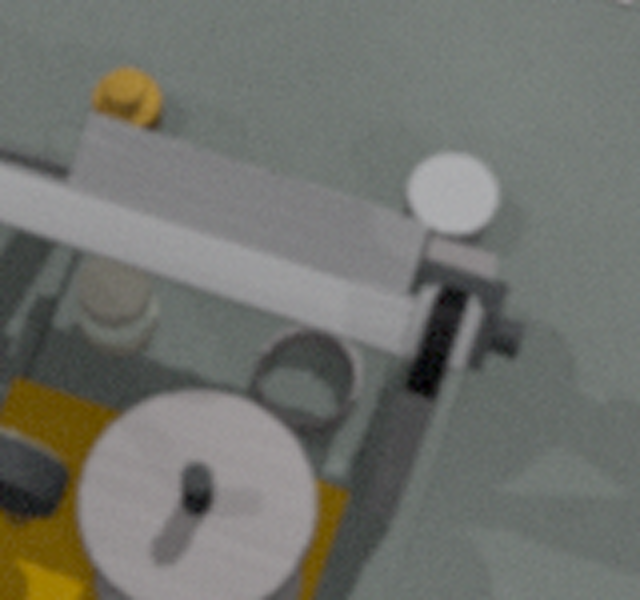

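View pics/top0.png

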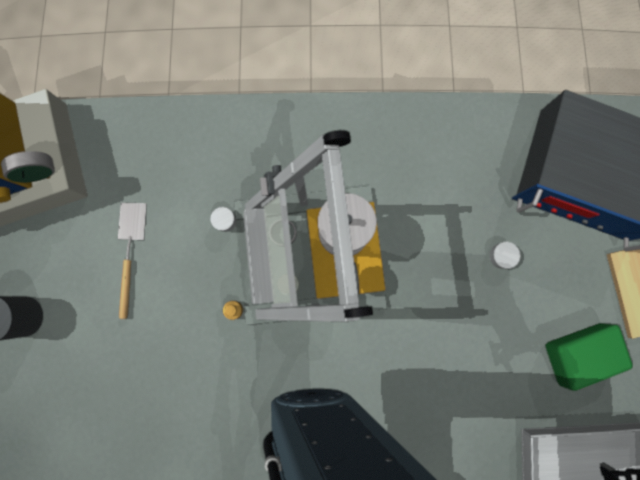

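The scene shows the rig from above: the lip runs about (294,169) to (376,195), the clip is near (388,208), tin_a at (382,190), and the weight at (300,164). Next I'll estimate the rig axes from depth.

```bash
python3 - <<'E'
from h import *
for n in ['scene','top']:
    p=imaging.camera(n)
    for t in ['lip','lip_top','lip_end','pointer','sash','lip_edge']:
        for r in models.regions_of(p,t)[:1]:
            v,u=np.nonzero(r['region']); P=pts(p,np.c_[u,v]); 
            print(n,t,round(r['confidence'],2),len(P),'u',u.min(),u.max(),'v',v.min(),v.max(),np.percentile(P,[5,50,95],axis=0).round(3).tolist())
    if n=='scene':
        for uv in [(295,172),(297,180),(320,180),(340,187),(360,193),(370,197),(372,203),(385,203),(391,205),(225,172),(380,218),(250,180),(350,209),(376,205),(378,202)]: print(uv,pts(p,[uv]).round(3).tolist())
    else:
        for uv in [(252,215),(262,215),(252,250),(262,250),(255,295),(267,295),(266,180),(275,178),(335,150),(348,300),(310,160),(300,314),(290,180),(290,315)]: print(uv,pts(p,[uv]).round(3).tolist())
E
```

```text
scene lip 0.4 16337 u 208 400 v 157 334 [[0.421, -0.132, 0.013], [0.563, -0.043, 0.122], [0.683, 0.127, 0.416]]
scene lip_top 0.57 1677 u 288 376 v 169 212 [[0.447, 0.103, 0.115], [0.536, 0.124, 0.123], [0.624, 0.144, 0.132]]
scene lip_end 0.92 1770 u 278 376 v 168 214 [[0.446, 0.082, 0.115], [0.537, 0.123, 0.124], [0.625, 0.144, 0.145]]
scene pointer 0.87 369 u 375 401 v 199 231 [[0.647, 0.063, 0.204], [0.676, 0.087, 0.215], [0.7, 0.106, 0.221]]
scene sash 0.87 1849 u 274 376 v 169 214 [[0.444, 0.061, 0.114], [0.537, 0.123, 0.124], [0.625, 0.146, 0.22]]
scene lip_edge 0.75 399 u 289 308 v 204 228 [[0.459, 0.049, 0.013], [0.481, 0.063, 0.057], [0.497, 0.082, 0.061]]
(295, 172) [[0.444, 0.127, 0.128]]
(297, 180) [[0.455, 0.114, 0.12]]
(320, 180) [[0.503, 0.132, 0.13]]
(340, 187) [[0.551, 0.136, 0.131]]
(360, 193) [[0.596, 0.143, 0.129]]
(370, 197) [[0.619, 0.145, 0.127]]
(372, 203) [[0.629, 0.135, 0.123]]
(385, 203) [[0.66, 0.103, 0.216]]
(391, 205) [[0.672, 0.105, 0.216]]
(225, 172) [[0.435, -0.051, 0.415]]
(380, 218) [[0.675, -0.03, 0.443]]
(250, 180) [[0.475, -0.046, 0.414]]
(350, 
[... 431 characters left out ...]
p sash 0.64 4598 u 244 296 v 189 307 [[0.44, 0.053, 0.117], [0.534, 0.098, 0.134], [0.633, 0.144, 0.22]]
top lip_edge 0.65 4498 u 244 296 v 189 307 [[0.44, 0.053, 0.117], [0.534, 0.098, 0.134], [0.631, 0.143, 0.22]]
(252, 215) [[0.618, 0.139, 0.131]]
(262, 215) [[0.62, 0.119, 0.119]]
(252, 250) [[0.543, 0.138, 0.133]]
(262, 250) [[0.544, 0.119, 0.12]]
(255, 295) [[0.45, 0.131, 0.133]]
(267, 295) [[0.45, 0.107, 0.123]]
(266, 180) [[0.672, 0.099, 0.212]]
(275, 178) [[0.672, 0.08, 0.222]]
(335, 150) [[0.662, -0.029, 0.413]]
(348, 300) [[0.443, -0.044, 0.417]]
(310, 160) [[0.66, 0.009, 0.374]]
(300, 314) [[0.417, 0.031, 0.272]]
(290, 180) [[0.655, 0.048, 0.27]]
(290, 315) [[0.414, 0.052, 0.225]]
```

```bash
cat >> h.py <<'E'
def axes(th):
    xh=np.array([np.sin(th),-np.cos(th),0]); y=np.array([np.cos(th),np.sin(th),0]); z=np.array([0,0,1.]); a=np.radians(25)
    return np.array([np.cos(a)*xh-np.sin(a)*z, y, np.cos(a)*z+np.sin(a)*xh])  # rows x,y,z
def reg(p,t):
    r=models.regions_of(p,t)
    m=cv2.erode(r[0]['region'].astype(np.uint8),np.ones((3,3)));v,u=np.nonzero(m); return pts(p,np.c_[u,v])
E
python3 - <<'E'
from h import *
Ls=[];Ps=[]
for n in ['scene','top']:
    p=imaging.camera(n); P=reg(p,'lip_top'); Ls.append(P); Ps.append(reg(p,'pointer'))
    n_=np.linalg.svd(P-np.median(P,0))[2][2] if len(P)<3000 else 0
    # front edge fit
    xs=np.linspace(.46,.61,12); ys=[np.percentile(P[abs(P[:,0]-x)<.008,1],97) for x in xs]; print(n,n_.round(3),'edge yaw',np.degrees(np.arctan(np.polyfit(xs,ys,1)[0])))
    yb=[(P[abs(P[:,0]-x)<.01,2]).mean() for x in xs]; 
for th in [4,5,6,7]:
    A=axes(np.radians(th))
    print(th,[np.percentile(P@A.T,[1,10,50,90,99],axis=0).round(4).T.tolist() for P in Ls],[np.percentile(P@A.T,[2,50,98],axis=0).round(4).T.tolist() for P in Ps])
E
```

```text
scene [ 0.042 -0.415  0.909] edge yaw 6.233989704854277
top [-0.046  0.428 -0.903] edge yaw 5.856605765953764
4 [[[-0.1488, -0.1443, -0.1307, -0.1169, -0.1125], [0.4471, 0.4647, 0.5441, 0.6194, 0.6365], [0.071, 0.073, 0.0753, 0.0778, 0.0799]], [[-0.151, -0.1466, -0.1321, -0.1178, -0.1128], [0.4457, 0.4628, 0.5393, 0.618, 0.6355], [0.0722, 0.0737, 0.076, 0.0784, 0.0801]]] [[[-0.1434, -0.1286, -0.0958], [0.6518, 0.6814, 0.7019], [0.1609, 0.1802, 0.1845]], [[-0.1459, -0.1349, -0.1133], [0.6476, 0.6697, 0.7012], [0.1704, 0.1789, 0.1843]]]
5 [[[-0.1394, -0.1357, -0.1221, -0.1083, -0.1046], [0.4485, 0.4662, 0.5455, 0.6209, 0.6381], [0.0753, 0.0772, 0.0794, 0.0816, 0.0836]], [[-0.1418, -0.138, -0.1237, -0.1092, -0.1051], [0.4471, 0.4642, 0.541, 0.6196, 0.637], [0.0764, 0.0779, 0.08, 0.0821, 0.0839]]] [[[-0.1329, -0.118, -0.0849], [0.6525, 0.6823, 0.7024], [0.1658, 0.1852, 0.1896]], [[-0.1353, -0.1243, -0.1023], [0.6484, 0.6705, 0.7016], [0.1753, 0.1841, 0.1893]]]
6 [[[-0.1303, -0.127, -0.1134, -0.0996, -0.0961], [0.4498, 0.4676, 0.5468, 0.6222, 0.6394], [0.0793, 0.0812, 0.0834, 0.0856, 0.0874]], [[-0.1329, -0.1296, -0.1151, -0.1005, -0.0968], [0.4483, 0.4655, 0.5424, 0.6209, 0.6384], [0.0806, 0.082, 0.084, 0.086, 0.0878]]] [[[-0.1224, -0.1075, -0.074], [0.6532, 0.6827, 0.7026], [0.1706, 0.1902, 0.1946]], [[-0.1248, -0.1138, -0.0912], [0.6491, 0.6711, 0.7017], [0.1802, 0.1892, 0.1943]]]
7 [[[-0.1218, -0.1184, -0.1048, -0.091, -0.0874], [0.4508, 0.4687, 0.5479, 0.6232, 0.6405], [0.0831, 0.0852, 0.0875, 0.0897, 0.0915]], [[-0.1245, -0.1208, -0.1066, -0.0919, -0.0874], [0.4495, 0.4667, 0.5436, 0.6221, 0.6397], [0.0844, 0.0859, 0.088, 0.09, 0.0918]]] [[[-0.1118, -0.0967, -0.0631], [0.6536, 0.683, 0.7028], [0.1755, 0.1952, 0.1997]], [[-0.1143, -0.1033, -0.0801], [0.6495, 0.6715, 0.7017], [0.1851, 0.1942, 0.1992]]]
```

```bash
cat >> h.py <<'E'
TH=np.radians(6)
A=axes(TH); RT=np.c_[A[2],-A[1],A[0]]  # tool x up posts, y -lip, z into rig
def plan(P,Rm=None,show=True):
    s=status.get_obs(); q=s['eef_rot']; R0=R.from_quat([q[1],q[2],q[3],q[0]])
    d=R0.inv().apply(np.array(P)-s['eef_pos']); rv=(R0.inv()*R.from_matrix(Rm)).as_rotvec() if Rm is not None else np.zeros(3)
    print('shift units',(d/.03).round(2),'turn units',(rv/.1).round(2),'q',s['q'].round(2),'pos',s['eef_pos'].round(3),'t',round(float(s['time_s']),2)); return R0
def L2W(l): return np.array(l)@A
E
python3 - <<'E'
from h import *
print('edge',L2W([-.132,.5435,.066]),'standoff tcp',L2W([-.375,.5435,.04]),'in tcp',L2W([-.102-.173,.5435,.04]))
xd=np.array([-np.sin(TH),np.cos(TH),0]); D=np.c_[xd,np.cross([0,0,-1],xd),[0,0,-1]]
plan([.33,-.30,.66],D); plan([.45,.38,.6],D); print(np.linalg.det(D), (R.from_matrix(D).inv()*R.from_matrix(RT)).as_rotvec()/.1)
E
```

```text
edge [0.53093323 0.14804848 0.11560192] standoff tcp [0.50676407 0.3780027  0.19473416] in tcp [0.51623756 0.2878684  0.15247233]
shift units [ 8.24 -6.79 -8.51] turn units [ -0.   -0.  -14.3] q [-1.53  0.18  1.61  0.    1.35 -0.21] pos [ 0.14  -0.558  0.405] t 2.35
shift units [ 17.63 -27.8   -6.51] turn units [ -0.   -0.  -14.3] q [-1.53  0.18  1.61  0.    1.35 -0.21] pos [ 0.14  -0.558  0.405] t 2.35
1.0 [ 16.87976502  -0.         -26.4959237 ]
```

Call:
send_rows:
  commands:
    - [[0,0,-1,0,0,0],[0,0,-1,0,0,0],[0,0,-1,0,0,0],[0,0,-1,0,0,0],[0,0,-1,0,0,0],[0,0,-1,0,0,0],[0,0,-1,0,0,0],[0,0,-0.6,0,0,0]]
  jaw: 0

```text
time_s: 3.02
eef_pos: [0.14, -0.5573, 0.6367]
eef_rot: [0.002, 0.992, 0.123, -0.0]
wrist_force: [-0.2, -0.3, 0.5]
opening: -0.002
grasp_force: 0.0
```

```bash
python3 - <<'E'
from h import *
s=status.get_obs();print(s['q'].round(3))
def F(q1,a,b,c,d): return R.from_euler('ZYZYZ',[q1,a,b,c,d+np.pi/2]) 
F0=lambda q1,a,q4,q5,q6:R.from_euler('Z',q1)*R.from_euler('Y',a)*R.from_euler('ZYZ',[q4,q5,q6+np.pi/2])
q=s['q'];print(F0(q[0],q[1]+q[2],q[3],q[4],q[5]).as_matrix().round(3), s['eef_rot'])
up=RT; dn=np.c_[-A[2],A[1],A[0]]
for q1 in(.3,.5,.7):
  for a in (1.7,2.0,2.3):
    B=R.from_euler('Z',q1)*R.from_euler('Y',a)
    for nm,M in(('up',up),('down',dn)):
      e=(B.inv()*R.from_matrix(M)).as_euler('ZYZ'); print(q1,a,nm,e[0].round(2),e[1].round(2),(e[2]-np.pi/2).round(2))
E
```

```text
[-1.531  0.094  1.25  -0.     1.793 -0.206]
[[ 0.97   0.243  0.   ]
 [ 0.243 -0.97  -0.005]
 [-0.001  0.005 -1.   ]] [ 2.31384246e-03  9.92451620e-01  1.22614799e-01 -1.98426253e-04]
0.3 1.7 up -1.11 1.69 -2.94
0.3 1.7 down -1.11 1.69 0.2
0.3 2.0 up -1.1 1.55 -2.67
0.3 2.0 down -1.1 1.55 0.47
0.3 2.3 up -1.12 1.42 -2.4
0.3 2.3 down -1.12 1.42 0.74
0.5 1.7 up -1.06 1.87 -2.85
0.5 1.7 down -1.06 1.87 0.3
0.5 2.0 up -1.01 1.71 -2.58
0.5 2.0 down -1.01 1.71 0.56
0.5 2.3 up -0.99 1.55 -2.33
0.5 2.3 down -0.99 1.55 0.81
0.7 1.7 up -1.0 2.04 -2.74
0.7 1.7 down -1.0 2.04 0.4
0.7 2.0 up -0.9 1.86 -2.47
0.7 2.0 down -0.9 1.86 0.67
0.7 2.3 up -0.85 1.67 -2.24
0.7 2.3 down -0.85 1.67 0.9
```

Call:
send_rows:
  commands:
    - [[0.8,-0.8,-0.1,0,0,0],[0.8,-0.8,-0.1,0,0,0],[0.8,-0.8,-0.1,0,0,0],[0.8,-0.8,-0.1,0,0,0],[0.8,-0.8,-0.1,0,0,0],[0.8,-0.8,-0.1,0,0,0],[0.8,-0.8,-0.1,0,0,0],[0.8,-0.8,-0.1,0,0,0]]

```text
time_s: 3.68
eef_pos: [0.2798, -0.3231, 0.657]
eef_rot: [0.0, 0.992, 0.122, 0.0]
wrist_force: [0.5, -0.1, -0.5]
opening: 0.003
grasp_force: 0.0
```

Call:
send_rows:
  commands:
    - [[0.8,-0.8,0,0,0,0],[0.8,-0.8,0,0,0,0],[0.8,-0.8,0,0,0,0],[0.8,-0.8,0,0,0,0],[0.5,-0.9,0,0,0,0],[0.5,-0.9,0,0,0,0],[0.5,-0.9,0,0,0,0],[0.5,-0.9,0,0,0,0]]

```text
time_s: 4.35
eef_pos: [0.381, -0.0873, 0.6569]
eef_rot: [0.0, 0.992, 0.123, 0.0]
wrist_force: [1.4, -0.5, 0.5]
opening: 0.004
grasp_force: 0.0
```

Call:
send_rows:
  commands:
    - [[0.5,-0.9,0,0,0,0],[0.5,-0.9,0,0,0,0],[0.5,-0.9,0,0,0,0],[0.5,-0.9,0,0,0,0],[0.5,-0.9,0,0,0,0],[0.5,-0.9,0,0,0,0],[0.5,-0.9,0,0,0,0],[0.5,-0.9,0,0,0,0]]

```text
time_s: 5.02
eef_pos: [0.4448, 0.1515, 0.6569]
eef_rot: [0.0, 0.992, 0.123, 0.0]
wrist_force: [0.8, 0.1, 0.7]
opening: 0.001
grasp_force: 0.0
```

Call:
send_rows:
  commands:
    - [[0.4,-0.9,0,0,0,0],[0.4,-0.9,0,0,0,0],[0.4,-0.9,0,0,0,0],[0.4,-0.9,0,0,0,0],[0.4,-0.9,0,0,0,0],[0.4,-0.9,0,0,0,0],[0.4,-0.9,0,0,0,0],[0,0,0,0,0,0]]

```text
time_s: 5.68
eef_pos: [0.4806, 0.3575, 0.655]
eef_rot: [-0.001, 0.992, 0.125, -0.001]
wrist_force: [-0.3, -0.4, -0.0]
opening: 0.0
grasp_force: 0.0
```

```bash
python3 -c "
from h import *
plan([.5,.4,.5],RT)"
```

```text
shift units [ 0.99 -1.21  5.17] turn units [-9.61  8.34 15.1 ] q [0.44 0.16 1.14 0.   1.84 1.76] pos [0.481 0.357 0.655] t 5.68
```

Call:
send_rows:
  commands:
    - [[0,0,0,0,0,-1],[0,0,0,0,0,-1],[0,0,0,0,0,-1],[0,0,0,0,0,-1],[0,0,0,0,0,-1],[0,0,0,0,0,-1],[0,0,0,0,0,-1],[0,0,0,0,0,-1]]

```text
time_s: 6.35
eef_pos: [0.4804, 0.3532, 0.6567]
eef_rot: [0.0, 0.865, 0.501, -0.0]
wrist_force: [1.0, -0.1, 0.0]
opening: 0.003
grasp_force: 0.0
```

Call:
send_rows:
  commands:
    - [[0,0,0,0,0,-1],[0,0,0,0,0,-1],[0,0,0,0,0,-1],[0,0,0,0,0,-1],[0,0,0,0,0,-1],[0,0,0,0,0,-1],[0,0,0,0,0,-1],[0,0,0,0,0,-1]]

```text
time_s: 7.02
eef_pos: [0.4804, 0.3532, 0.6567]
eef_rot: [0.0, 0.602, 0.799, -0.0]
wrist_force: [0.4, 0.2, 0.2]
opening: 0.002
grasp_force: 0.0
```

Call:
send_rows:
  commands:
    - [[0,0,0,0,0,-1],[0,0,0,0,0,-1],[0,0,0,0,0,-1],[0,0,0,0,0,-1],[0,0,0,0,0,-1],[0,0,0,0,0,-1],[0,0,0,0,0,-1],[0,0,0,0,0,-1]]

```text
time_s: 7.68
eef_pos: [0.4804, 0.3532, 0.6568]
eef_rot: [0.0, 0.243, 0.97, -0.0]
wrist_force: [-0.1, 0.5, 0.0]
opening: 0.001
grasp_force: 0.0
```

Call:
send_rows:
  commands:
    - [[0,0,0,0,0,-1],[0,0,0,0,0,-1],[0,0,0,0,0,-1],[0,0,0,0,0,-1],[0,0,0,0,0,-1],[0,0,0,0,0,-1],[0,0,0,0,0,-1],[0,0,0,0,0,-1]]

```text
time_s: 8.35
eef_pos: [0.4804, 0.3532, 0.6568]
eef_rot: [0.0, -0.154, 0.988, -0.0]
wrist_force: [-1.0, -0.1, 0.0]
opening: -0.0
grasp_force: 0.0
```

Call:
send_rows:
  commands:
    - [[0,0,0,0,0,-1],[0,0,0,0,0,-1],[0,0,0,0,0,-1],[0,0,0,0,0,-1],[0,0,0,0,0,-1],[0,0,0,0,0,-1],[0,0,0,0,0,-1],[0,0,0,0,0,-1]]

```text
time_s: 9.02
eef_pos: [0.4804, 0.3531, 0.6568]
eef_rot: [-0.0, -0.526, 0.85, -0.0]
wrist_force: [-0.6, 0.3, 0.3]
opening: 0.001
grasp_force: 0.0
```

Call:
send_rows:
  commands:
    - [[0,0,0,0,0,-1],[0,0,0,0,0,-1],[0,0,0,0,0,-1],[0,0,0,0,0,-1],[0,0,0,0,0,-1],[0,0,0,0,0,-0.7],[0,0,0,0,0,0]]

```text
time_s: 9.6
eef_pos: [0.4804, 0.3532, 0.6568]
eef_rot: [0.0, 0.743, -0.669, 0.0]
wrist_force: [0.5, -0.6, 0.4]
opening: -0.002
grasp_force: 0.0
```

```bash
python3 -c "
from h import *
plan([.5,.4,.5],RT)"
```

```text
shift units [-1.48 -0.81  5.23] turn units [-1.000e-02  1.134e+01  1.000e-02] q [ 0.44  0.15  1.15 -0.    1.84 -2.81] pos [0.48  0.353 0.657] t 9.6
```

Call:
send_rows:
  commands:
    - [[-0.5,0,0,0,1,0],[-0.5,0,0,0,1,0],[-0.5,0,0,0,1,0],[0,0,0,0,1,0],[0,0,0,0,1,0],[0,0,0,0,1,0],[0,0,0,0,1,0],[0,0,0,0,1,0]]

```text
time_s: 10.27
eef_pos: [0.4758, 0.398, 0.6524]
eef_rot: [0.262, 0.683, -0.617, 0.291]
wrist_force: [0.1, -0.6, 0.2]
opening: 0.001
grasp_force: 0.0
```

Call:
send_rows:
  commands:
    - [[0,0,0,0,1,0],[0,0,0,0,1,0],[0,0,0,0,1,0],[0,0,0,0,0.3,0],[0,0,0,0,0,0]]

```text
time_s: 10.68
eef_pos: [0.475, 0.3974, 0.6489]
eef_rot: [0.357, 0.629, -0.566, 0.395]
wrist_force: [0.8, -0.2, -0.8]
opening: 0.0
grasp_force: 0.0
```

```bash
python3 - <<'E'
from h import *
plan(L2W([-.395,.5435,.05]),RT)
plan(L2W([-.395,.5435,.15]),RT)
p=imaging.camera('wrist'); cv2.imwrite('pics/w1.png',p['image'])
E
```

```text
shift units [-13.    -1.01   6.55] turn units [0.02 0.1  0.01] q [ 0.68  0.4   1.02 -1.14  2.16 -3.03] pos [0.475 0.397 0.649] t 10.68
shift units [-9.67 -1.01  6.51] turn units [0.02 0.1  0.01] q [ 0.68  0.4   1.02 -1.14  2.16 -3.03] pos [0.475 0.397 0.649] t 10.68
```

Call:
send_rows:
  commands:
    - [[-0.9,-0.1,0.6,0,0,0],[-0.9,-0.1,0.6,0,0,0],[-0.9,-0.1,0.6,0,0,0],[-0.9,-0.1,0.6,0,0,0],[-0.9,-0.1,0.6,0,0,0],[-0.9,-0.1,0.6,0,0,0],[-0.9,-0.1,0.6,0,0,0],[-0.9,-0.1,0.6,0,0,0]]

```text
time_s: 11.4
eef_pos: [0.5029, 0.3625, 0.3931]
eef_rot: [0.355, 0.628, -0.568, 0.396]
wrist_force: [0.9, -0.5, 0.3]
opening: -0.002
grasp_force: 0.0
```

Call:
send_rows:
  commands:
    - [[-0.9,-0.1,0.6,0,0,0],[-0.9,-0.1,0.6,0,0,0],[-0.9,0,0.4,0,0,0],[0,0,0,0,0,0]]

```text
time_s: 11.73
eef_pos: [0.5083, 0.3539, 0.2935]
eef_rot: [0.36, 0.629, -0.566, 0.394]
wrist_force: [-0.3, -0.9, -1.9]
opening: -0.003
grasp_force: 0.0
```

```bash
python3 - <<'E'
from h import *
plan(L2W([-.395,.5435,.04]),RT)
p=imaging.camera('wrist'); cv2.imwrite('pics/w2.png',p['image'])
for t in ['lip','lip_top','lip_end','pointer']:
    for r in models.regions_of(p,t)[:1]:
        v,u=np.nonzero(r['region']); P=pts(p,np.c_[u,v])@A.T
        print(t,round(r['confidence'],2),len(P),'u',u.min(),u.max(),'v',v.min(),v.max(),np.percentile(P,[3,50,97],axis=0).round(4).T.tolist())
E
```

```text
shift units [-3.32 -0.05  0.02] turn units [0.07 0.09 0.05] q [ 0.6   0.64  1.4  -0.94  1.77 -2.5 ] pos [0.508 0.354 0.294] t 11.73
lip 0.63 2568 u 184 441 v 319 335 [[-0.1364, -0.1352, -0.1339], [0.4507, 0.5725, 0.6407], [0.0669, 0.073, 0.0782]]
lip_top 0.6 5804 u 182 442 v 291 320 [[-0.1358, -0.1194, -0.0952], [0.4516, 0.5664, 0.6402], [0.0799, 0.0835, 0.0842]]
lip_end 0.86 46137 u 168 459 v 152 334 [[-0.1354, -0.0942, -0.0926], [0.4417, 0.5475, 0.6496], [0.0735, 0.1337, 0.1963]]
pointer 0.95 2346 u 102 174 v 163 200 [[-0.1279, -0.1164, -0.0988], [0.6509, 0.6708, 0.7068], [0.1685, 0.1815, 0.1916]]
```

View pics/w2.png

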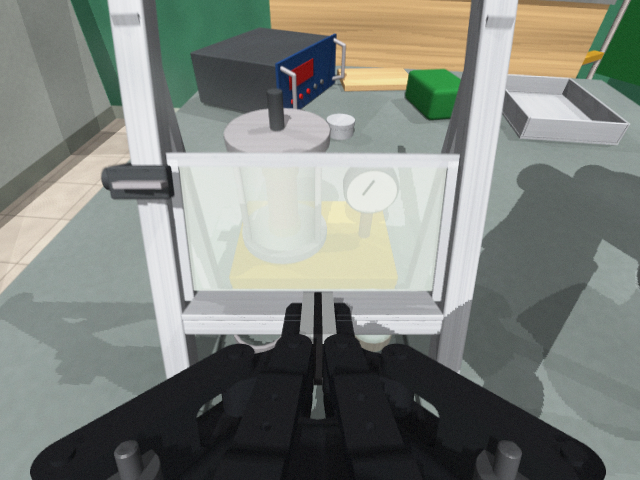

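The wrist view shows the lip squarely ahead, from (183,310) to (442,310). The clip is at (138,182) on the far post, and the fingers are centred.

```bash
python3 - <<'E'
from h import *
p=imaging.camera('wrist'); c=p['image'][145:215,90:190]; cv2.imwrite('pics/clip.png',cv2.resize(c,None,fx=7,fy=7,interpolation=cv2.INTER_CUBIC))
for u in (120,140,150,160,166,168,170,172,174):
    vs=np.arange(160,204,2); P=[(int(v),(pts(p,[(u,v)])@A.T).round(3).tolist()) for v in vs]; print(u,[(v,*q[0][0:3:2]) for v,q in P if q and q[0][0]<-.085], P[10][1])
E
```

```text
120 [(178, -0.117, 0.191), (180, -0.116, 0.19), (182, -0.116, 0.188), (184, -0.117, 0.187), (186, -0.117, 0.186), (188, -0.115, 0.184), (190, -0.116, 0.182), (192, -0.099, 0.178), (194, -0.1, 0.176), (196, -0.1, 0.175), (198, -0.097, 0.173)] [[-0.116, 0.693, 0.19]]
140 [(160, -0.103, 0.203), (174, -0.097, 0.192), (176, -0.108, 0.192), (178, -0.116, 0.191), (180, -0.116, 0.19), (182, -0.116, 0.188), (184, -0.116, 0.187), (186, -0.116, 0.185), (188, -0.116, 0.184), (190, -0.117, 0.182), (192, -0.12, 0.182), (194, -0.127, 0.181), (196, -0.129, 0.18), (198, -0.127, 0.178), (200, -0.116, 0.175), (202, -0.117, 0.173)] [[-0.116, 0.678, 0.19]]
150 [(160, -0.103, 0.203), (162, -0.102, 0.201), (164, -0.103, 0.2), (166, -0.103, 0.199), (168, -0.103, 0.197), (170, -0.103, 0.196), (172, -0.104, 0.194), (174, -0.103, 0.192), (176, -0.109, 0.192), (178, -0.115, 0.191), (180, -0.117, 0.19), (182, -0.116, 0.188), (184, -0.116, 0.187), (186, -0.118, 0.185), (188, -0.117, 0.184), (190, -0.117, 0.182), (192, -0.12, 0.181), (194, -0.128, 0.181), (196, -0.128, 0.18), (198, -0.128, 0.179), (200, -0.117, 0.
[... 2387 characters left out ...]
116, 0.184), (190, -0.117, 0.182), (192, -0.121, 0.181), (194, -0.127, 0.181), (196, -0.127, 0.18), (198, -0.128, 0.178), (200, -0.117, 0.175), (202, -0.117, 0.173)] [[-0.117, 0.653, 0.19]]
174 [(160, -0.095, 0.202), (162, -0.097, 0.201), (164, -0.095, 0.199), (166, -0.096, 0.198), (168, -0.097, 0.196), (170, -0.097, 0.195), (172, -0.099, 0.193), (174, -0.098, 0.192), (176, -0.108, 0.191), (178, -0.115, 0.191), (180, -0.117, 0.19), (182, -0.116, 0.188), (184, -0.118, 0.187), (186, -0.116, 0.185), (188, -0.116, 0.184), (190, -0.116, 0.182), (192, -0.122, 0.182), (194, -0.122, 0.18), (196, -0.123, 0.179), (198, -0.124, 0.178), (200, -0.117, 0.175), (202, -0.116, 0.173)] [[-0.117, 0.652, 0.19]]
```

View pics/clip.png

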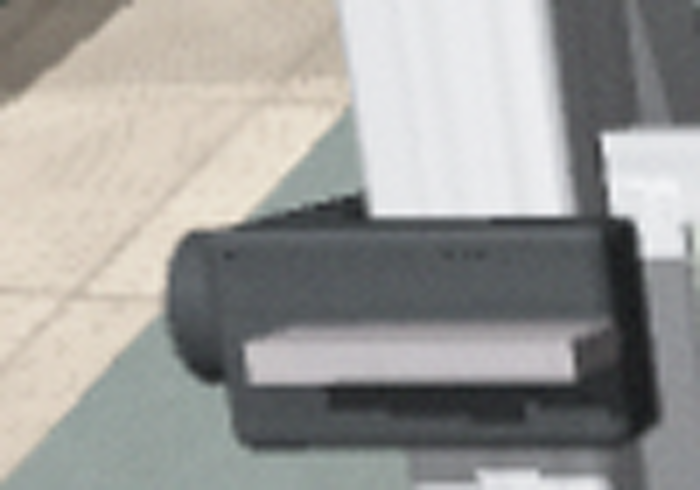

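Call:
send_rows:
  commands:
    - [[-0.7,0,0,0.07,0.1,0.05],[-0.7,0,0,0,0,0],[-0.7,0,0,0,0,0],[-0.7,0,0,0,0,0],[-0.5,0,0,0,0,0],[0,0,0,0,0,0]]

```text
time_s: 12.53
eef_pos: [0.5047, 0.398, 0.2086]
eef_rot: [0.357, 0.627, -0.564, 0.402]
wrist_force: [-0.1, -0.2, -0.6]
opening: -0.001
grasp_force: 0.0
```

```bash
python3 - <<'E'
from h import *
plan(L2W([-.278,.5435,.04]),RT)
p=imaging.camera('wrist'); cv2.imwrite('pics/w3.png',p['image'])
E
```

```text
shift units [-0.13  0.03  4.04] turn units [-0.06 -0.   -0.04] q [ 0.66  0.82  1.31 -0.9   1.75 -2.39] pos [0.505 0.398 0.209] t 12.53
```

View pics/w3.png

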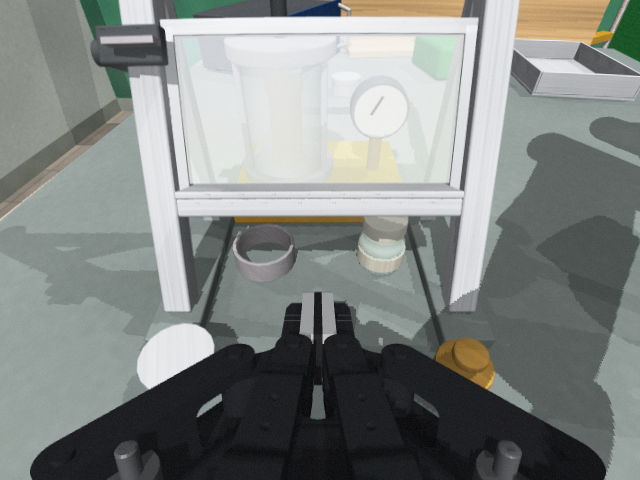

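The fingers point just below the lip, whose underside is at about row 215. The tin (175,355) and weight (465,360) are to either side and well below. I'll insert now.

Call:
send_rows:
  commands:
    - [[-0.1,0,0.7,0,0,0],[0,0,0.7,0,0,0],[0,0,0.7,0,0,0],[0,0,0.7,0,0,0],[0,0,0.7,0,0,0],[0,0,0.5,0,0,0],[0,0,0,0,0,0]]

```text
time_s: 13.17
eef_pos: [0.518, 0.2879, 0.1571]
eef_rot: [0.357, 0.625, -0.566, 0.402]
wrist_force: [-1.0, -0.2, -0.5]
opening: -0.001
grasp_force: 0.0
```

Call:
send_rows:
  commands:
    - [[0.2,0,0,0,0,0],[0.2,0,0,0,0,0],[0.15,0,0,0,0,0],[0.15,0,0,0,0,0],[0.2,0,0,0,0,0],[0.2,0,0,0,0,0],[0.2,0,0,0,0,0],[0.2,0,0,0,0,0]]

```text
time_s: 13.83
eef_pos: [0.5194, 0.2721, 0.1985]
eef_rot: [0.355, 0.627, -0.565, 0.402]
wrist_force: [2.2, 5.6, -3.3]
opening: 0.002
grasp_force: 2.7
```

```bash
cat >> h.py <<'E'
def look(name):
    p=imaging.camera('wrist'); cv2.imwrite(f'pics/{name}.png',p['image'])
    for t in ['lip_top','pointer']:
        for r in models.regions_of(p,t)[:1]:
            v,u=np.nonzero(r['region']); P=pts(p,np.c_[u,v])@A.T
            print(t,round(r['confidence'],2),len(P),'u',u.min(),u.max(),'v',v.min(),v.max(),np.percentile(P,[3,50,97],axis=0).round(4).T.tolist())
            if t=='pointer':
                B=P[(P[:,0]<-.122)&(P[:,0]>-.131)]; print('blade',len(B),np.percentile(B,[3,50,97],axis=0).round(4).T.tolist())
            else:
                B=P[(P[:,1]>.61)&(P[:,0]>-.13)&(P[:,0]<-.1)]; print('lip top far end',len(B),np.median(B,axis=0).round(4))
    s=status.get_obs(); print('tcp local',(A@s['eef_pos']).round(4),'F local',(A@s['wrist_force']).round(1))
E
python3 -c "
from h import *
look('w4')"
```

```text
lip_top 0.66 22486 u 57 592 v 240 289 [[-0.136, -0.1255, -0.0963], [0.4528, 0.5447, 0.6383], [0.1127, 0.1166, 0.1172]]
lip top far end 2010 [-0.1172  0.6273  0.1166]
pointer 0.95 3995 u 0 64 v 65 135 [[-0.1273, -0.116, -0.1066], [0.6503, 0.6535, 0.667], [0.1682, 0.1785, 0.1907]]
blade 378 [[-0.1284, -0.1267, -0.1224], [0.6501, 0.6519, 0.6569], [0.1776, 0.1794, 0.1816]]
tcp local [-0.2795  0.5449  0.089 ] F local [-0.2  0.3  0.6]
```

Call:
send_rows:
  commands:
    - [[0.25,0,0,0,0,0],[0.25,0,0,0,0,0],[0.25,0,0,0,0,0],[0.25,0,0,0,0,0],[0.25,0,0,0,0,0],[0.25,0,0,0,0,0],[0.25,0,0,0,0,0],[0.25,0,0,0,0,0]]

```text
time_s: 14.65
eef_pos: [0.5214, 0.2458, 0.2526]
eef_rot: [0.357, 0.626, -0.565, 0.402]
wrist_force: [-0.2, 3.9, -4.3]
opening: -0.004
grasp_force: 2.9
```

Call:
send_rows:
  commands:
    - [[0,0,0,0,0,0],[0,0,0,0,0,0]]

```text
time_s: 14.82
eef_pos: [0.5218, 0.2456, 0.2531]
eef_rot: [0.357, 0.625, -0.565, 0.403]
wrist_force: [0.8, 0.6, -0.3]
opening: -0.002
grasp_force: 0.0
```

```bash
python3 -c "
from h import *
look('w5')"
```

```text
lip_top 0.73 22644 u 52 592 v 240 287 [[-0.136, -0.1257, -0.0963], [0.4528, 0.5451, 0.6384], [0.1746, 0.1786, 0.1791]]
lip top far end 2005 [-0.1172  0.6273  0.1786]
tcp local [-0.2787  0.5445  0.1481] F local [-0.9 -0.7  0.4]
```

Call:
send_rows:
  commands:
    - [[0.05,0,0,0,0,0],[0.05,0,0,0,0,0],[0.05,0,0,0,0,0],[0.05,0,0,0,0,0],[0.05,0,0,0,0,0],[0.04,0,0,0,0,0],[0.03,0,0,0,0,0],[0.02,0,0,0,0,0]]

```text
time_s: 15.63
eef_pos: [0.5218, 0.2417, 0.261]
eef_rot: [0.357, 0.626, -0.565, 0.402]
wrist_force: [1.6, 0.1, -5.9]
opening: 0.003
grasp_force: 2.4
```

Call:
send_rows:
  commands:
    - [[0,0,0,0,0,0],[0,0,0,0,0,0]]

```text
time_s: 15.8
eef_pos: [0.5219, 0.2417, 0.2611]
eef_rot: [0.357, 0.626, -0.565, 0.402]
wrist_force: [0.6, -0.7, -4.7]
opening: -0.002
grasp_force: 1.9
```

```bash
python3 -c "
from h import *
look('w6')"
```

```text
lip_top 0.96 23075 u 50 592 v 241 290 [[-0.136, -0.1255, -0.0961], [0.4527, 0.5456, 0.6389], [0.1824, 0.1865, 0.187]]
lip top far end 2056 [-0.1172  0.6274  0.1864]
pointer 0.8 4020 u 0 86 v 234 297 [[-0.1278, -0.1164, -0.1049], [0.6509, 0.6665, 0.6863], [0.1697, 0.1848, 0.1919]]
blade 746 [[-0.1284, -0.1271, -0.1226], [0.6532, 0.664, 0.6744], [0.1779, 0.181, 0.1822]]
tcp local [-0.2788  0.5442  0.1581] F local [ 1.8 -0.1 -3.4]
```

```bash
cat > m.py <<'E'
from h import *
p=imaging.camera('wrist')
def loc(u,v):
    q=pts(p,[(u,v)]); return (q@A.T)[0] if len(q) else np.full(3,9)
for u in (20,40,46,58,66,90):
    print(u,[(v,*loc(u,v)[[0,2]].round(4)) for v in range(236,298,3)])
c=p['image'][220:310,0:130]; cv2.imwrite('pics/x.png',cv2.resize(c,None,fx=6,fy=6,interpolation=cv2.INTER_CUBIC))
E
python3 m.py
```

```text
20 [(236, np.float64(-0.0996), np.float64(0.1919)), (239, np.float64(-0.1012), np.float64(0.1909)), (242, np.float64(-0.1087), np.float64(0.1918)), (245, np.float64(-0.1133), np.float64(0.1919)), (248, np.float64(-0.1159), np.float64(0.1914)), (251, np.float64(-0.1158), np.float64(0.19)), (254, np.float64(-0.1149), np.float64(0.1884)), (257, np.float64(-0.1167), np.float64(0.1877)), (260, np.float64(-0.1172), np.float64(0.1865)), (263, np.float64(-0.1165), np.float64(0.1849)), (266, np.float64(-0.1163), np.float64(0.1835)), (269, np.float64(-0.1159), np.float64(0.1819)), (272, np.float64(-0.1186), np.float64(0.1816)), (275, np.float64(-0.1217), np.float64(0.1816)), (278, np.float64(-0.1263), np.float64(0.1822)), (281, np.float64(-0.1272), np.float64(0.1814)), (284, np.float64(-0.1281), np.float64(0.1805)), (287, np.float64(-0.1269), np.float64(0.1786)), (290, np.float64(-0.1161), np.float64(0.1721)), (293, np.float64(-0.1164), np.float64(0.1707)), (296, np.float64(-0.1168), np.float64(0.1695))]
40 [(236, np.float64(-0.1034), np.float64(0.1929)), (239, np.float64(-0.1029), np.float64(
[... 4246 characters left out ...]
t64(-0.096), np.float64(0.1816)), (257, np.float64(-0.1129), np.float64(0.1863)), (260, np.float64(-0.117), np.float64(0.1865)), (263, np.float64(-0.1194), np.float64(0.186)), (266, np.float64(-0.1234), np.float64(0.1863)), (269, np.float64(-0.1264), np.float64(0.1862)), (272, np.float64(-0.1295), np.float64(0.1863)), (275, np.float64(-0.1327), np.float64(0.1864)), (278, np.float64(-0.135), np.float64(0.1862)), (281, np.float64(-0.1357), np.float64(0.1853)), (284, np.float64(-0.1362), np.float64(0.1843)), (287, np.float64(-0.1351), np.float64(0.1826)), (290, np.float64(-0.1341), np.float64(0.1809)), (293, np.float64(-0.1349), np.float64(0.18)), (296, np.float64(-0.1355), np.float64(0.1791))]
```

View pics/x.png

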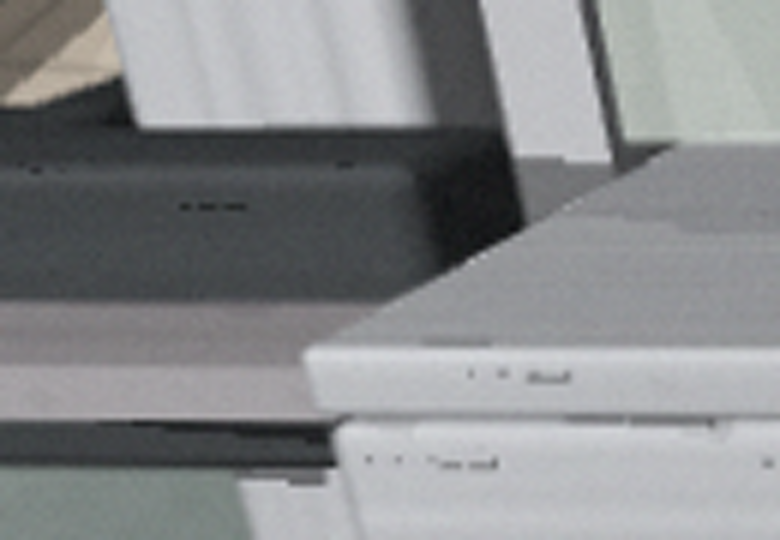

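The lip end is beside the blade, with its centre 2.3 mm below the blade's. One last small push.

Call:
send_rows:
  commands:
    - [[0.02,0,0,0,0,0],[0.02,0,0,0,0,0],[0.02,0,0,0,0,0],[0.015,0,0,0,0,0],[0,0,0,0,0,0],[0,0,0,0,0,0]]

```text
time_s: 16.5
eef_pos: [0.5219, 0.2409, 0.2631]
eef_rot: [0.357, 0.626, -0.565, 0.402]
wrist_force: [0.1, -2.1, -4.9]
opening: 0.0
grasp_force: 2.1
```

```bash
cat > m2.py <<'E'
from h import *
p=imaging.camera('wrist'); v,u=np.mgrid[225:330,0:130]; P=pts(p,np.c_[u.ravel(),v.ravel()])@A.T
b=P[(P[:,0]<-.1195)&(P[:,0]>-.1255)&(P[:,1]>.651)&(P[:,1]<.68)&(abs(P[:,2]-.1815)<.003)]
l=P[(P[:,0]<-.106)&(P[:,0]>-.131)&(P[:,1]>.61)&(P[:,1]<.638)&(P[:,2]>.18)]
print('bladetop',len(b),np.median(b[:,2]),'liptop',len(l),np.median(l[:,2]),'err',np.median(l[:,2])-.007-np.median(b[:,2]))
s=status.get_obs(); print('tcp local',(A@s['eef_pos']).round(4),'F local',(A@s['wrist_force']).round(1))
E
python3 m2.py
```

```text
bladetop 296 0.18180054501957904 liptop 759 0.18862533700217454 err -0.00017520801740450453
tcp local [-0.2788  0.5442  0.1603] F local [ 2.3  0.8 -4.2]
```

Call:
send_rows:
  commands:
    - [[-0.05,0,0,0,0,0],[-0.1,0,0,0,0,0],[-0.2,0,0,0,0,0],[-0.3,0,0,0,0,0],[0,0,-0.5,0,0,0],[0,0,-0.8,0,0,0],[0,0,-0.8,0,0,0],[0,0,-0.8,0,0,0]]

```text
time_s: 17.22
eef_pos: [0.5121, 0.3293, 0.2828]
eef_rot: [0.357, 0.626, -0.565, 0.402]
wrist_force: [0.5, 0.1, -0.0]
opening: 0.001
grasp_force: 0.0
```

Call:
send_rows:
  commands:
    - [[0,0,-0.8,0,0,0],[0,0,-0.8,0,0,0],[0,0,-0.8,0,0,0],[0,0,0,0,0,0],[0,0,0,0,0,0]]

```text
time_s: 17.63
eef_pos: [0.5046, 0.3943, 0.3133]
eef_rot: [0.355, 0.627, -0.565, 0.403]
wrist_force: [1.0, -0.1, -0.2]
opening: 0.001
grasp_force: 0.0
```

```bash
sed -i 's/mgrid\[225:330,0:130\]/mgrid[0:480,0:640]/' m2.py; python3 m2.py; python3 - <<'E'
from h import *
p=imaging.camera('wrist'); cv2.imwrite('pics/fin.png',p['image'])
E
```

```text
bladetop 36 0.18141483275926407 liptop 94 0.188312300997233 err -0.00010253176203106618
tcp local [-0.4386  0.543   0.1403] F local [ 0.5 -0.4  0.4]
```

View pics/fin.png

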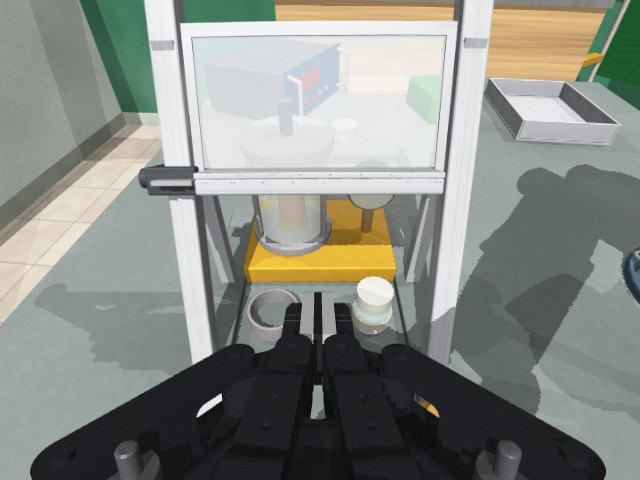

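The final view shows the lip (row 182) level with the pointer blade (175,185), and the hand clear of the rig. I'm handing in.

```bash
python3 -c "
from h import *
print(ctrl.hand_in())"
```

```text
the job is handed in; nothing more can be done
None
```

The window was pushed up from beneath its lip until the lip end was level with the pointer (about 0.1 mm off by depth camera, calibration good to 2 mm); it stayed there once the hand was clear, and the job was handed in at about 18 s.

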